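Open the catch shutter on the filled cake mould and press the catch to raise the cakes

TASK

Of the two blue mould bars on the pastry table, take the one with the three yellow cakes in its pockets: push the orange tab to slide its shutter along the ledge to the end, so that the hidden recess is uncovered, then go down into the recess and press the green catch fully down, so that the cakes rise out of their pockets. Leave the shutter open and do not touch the empty mould bar.

Things in the scene. Friction and masses are not known exactly. Their poses are not given: they have to be found in the camera images.
- filled_mould: Fixed blue mould bar, 126 (x) x 200 (y) x 50 mm, three yellow cakes (44 mm across) in its pockets. Origin: centre of underside; y along its length, z up. Half x -63..-1 is a flat ledge 42 high, half x -1..63 a strip 50 high with the pockets. In the ledge is a recess under the shutter, centre x -32, y -5, 50 (x) by 60 (y); on its floor the catch. The ledge is bare over y -100..-38.
- filled_mould_shutter (a joint): Travel (m) of the filled bar's shutter, a dark plate 54 (x) x 66 (y) x 3 mm on the ledge over the recess, to the bar's +y: 0 covers it (starts 0 to 0.012), 0.066 open, at its stop. Friction 1.5 N, stays where left. Pushed by the upright orange tab at its -y end: 50 wide (x), centre x -32, 5 thick, top 21 mm above the ledge; the tab's -y face lies at bar y = -38 mm + travel.
- filled_mould_ejector (a joint): Rise (m) of the filled bar's ejector under its cakes: 0 cakes down, 0.012 fully raised. Geared 1:1 to the catch and stays where left. The catch, a green pad 46 by 56 mm in the recess, goes straight down wherever pressed: its top is 30 mm above the bar's underside when up (12 below the ledge), 18 when fully down, at a hard stop. It resists with 3 to 7 N all the way.
- empty_mould: The second mould bar, fixed, same shape and size with the same shutter and catch, but with empty pockets: not to be touched. Origin: centre of its underside, axes as for the filled bar.
Things that resemble listed ones, but are neither listed nor needed, are in the scene too. What is shaped like the filled_mould but pink or red is not meant.

How it is judged (in metres and radians):
On the way, in this order (a step that is already met when the one before it is completed fails the run):
1. the filled bar's shutter has been slid open (value of joint filled_mould_shutter above 0.045 m), for 0.1 s.
2. the catch has been pressed and the ejector has risen (value of joint filled_mould_ejector above 0.009 m), for 0.2 s.
At the end, for the whole second after the job is handed in: The filled bar's shutter is open by more than 45 mm of its 66 mm, its ejector with the cakes is raised by more than 9 mm of its 12 mm and at rest (value of joint filled_mould_shutter above 0.045 m and value of joint filled_mould_ejector above 0.009 m and velocity of joint filled_mould_ejector between -0.005 and 0.005 m/s); the robot touches nothing.
It fails at once if the robot touches the empty mould bar (more than 2 N) (contact force between any of the arm, the fingers and empty_mould above 2 N).
It also fails if it takes over 30 s, if anything falls off the work surface, if the arm or the gripper's body presses on something with over 40 N, if the wrist force passes 120 N, or if a joint passes its speed limit or range.

ROBOT

A 6-joint arm with a two-finger parallel gripper is mounted at the origin on the work surface. World frame = base frame: x ahead of the robot, y to its left, z up, the work surface at z = 0. Lengths are in mm, angles in rad, forces in N, time in s.
With the tool pointing down it reaches from about 325 to 900 mm from the base axis. Payload 3.5 kg.
Tool frame: the origin (TCP) lies midway between the tips of the shut fingers; the grasp point (between the pads) lies 19 mm behind it (r.grip_point_offset is the distance from the TCP to the grasp point, in mm); x points along the fingers, y is the direction in which the jaws open and shut, and the axes are right-handed (so a half turn about x gives the same grasp; the last joint's range is limited). The gripper opens to 85 mm and grips with 20 to 120 N. Pads are 22 mm wide; open, the fingers measure 114 mm over their backs; the gripper's body (76 mm by 85 mm) begins 54 mm behind the grasp point. The pads swing forward as they close: fully open they stand 13 mm farther back than shut.
Start: joints at [-1.332, 0.276, -0.026, 1.268, 0, 1.467], TCP at [209.478, -588.847, 231.313] pointing down, gripper open.
Joint ranges: [-3.12, 3.12], [-0.85, 1.88], [-1.08, 1.24], [-1.95, 2.15], [-1.57, 1.53], [-3.14, 3.14]. Speed limits (rad/s): [2.57, 2.57, 3.14, 3.14, 3.14, 3.14].

INTERFACE

Orientations are given as a rotation vector (axis times angle).
In Python, from plant import readout, camera, r gives the robot as it stands. The module is installed in compiled form; this text tells all that it offers.
- The arm moves only by the tool play_rows, never from a script. Its arguments are lists of equal length, an entry for each row: "slide": the shift along the world's x, y, z each as a share of 150 mm, from -1 to 1, a list of three; "angular": the turn, a rotation vector about the world's x, y, z each as a share of 180 degrees, from -1 to 1, a list of three; "gripper": the finger opening in mm, from 0 to 85.4. In form: {"slide": [[tx, ty, tz], ...], "angular": [[rx, ry, rz], ...], "gripper": [gripper, ...]}. A call has exactly 10 rows; each row shifts and turns the commanded pose from where the row before left it; what a row does not reach is not made up. A row lasts 1/10 s, in which the tool goes at most 50 mm and 8.59 degrees, less where a joint would pass 70% of its speed; a pose out of reach is approached as far as the arm can. A call with a number of a shift or a turn outside -1 to 1 is refused whole. A call with a gripper value outside its range is refused whole. The fingers move at their own pace and stop on an object; the grip force is fixed at half the most. Time passes only in rows, so rows that do not move let the fingers close, or fill a call up. It gives the time, the measured TCP pose, the force and the opening at its end, in the units of the state.
- readout.observe(): the state, without advancing time (a new reading comes with each control period).
- camera(name): name is "scene" or "top" or "wrist"; returns a dict with "img" (400x640x3 uint8, red, green, blue), "intrinsics" (3x3 intrinsics, pixels), "xyz" and "orientation" of the camera in the world. Camera axes: x right, y down, z forward; pixel columns grow to the right and rows downward; lengths in mm; the calibration is good to about 2 mm. A picture is of the moment at which its call begins. There is no depth.
- r.hand_in(): hands the job in, once; it reports no verdict.
The state is a dict: "t": time; "q": joint angles; "joint_velocities": joint speeds; "joint_efforts": joint torques, N m; "tcp_pos": TCP position; "orientation": TCP orientation; "ft_force": force on the tool from outside, world axes, zero at the start; "torque": the same for the moment, N m; "finger_gap": finger opening in mm.
Only numpy, scipy, OpenCV 4.12 (cv2) and the standard library are available. Lean on these libraries where they do the work, as an engineer would, in place of code of your own. Each camera call takes 0.05 s, during which the arm holds its last target. There are 200 camera calls.

## Working session

There is one attempt and no reset: what is moved stays moved. The work goes in short steps, Python scripts to look and compute and a tool call to move; the robot and the scene stay as the last step left them, time stands still between calls to the robot, and variables do not carry over. Pictures are saved under pics/ and viewed, about 8 in all and at most 12, crops included, and the job is handed in when it is done.

Besides the shell and the picture viewer there is one more tool, called after ">>>" as name(argument=value, ...) on one line, values as JSON. play_rows: Moves the arm, as the interface text tells. Shift numbers are shares of 150 mm and turn numbers shares of 180 degrees, none past 1 either way. Its arguments: {"type":"object","properties":{"slide":{"type":"array"},"angular":{"type":"array"},"gripper":{"type":"array"}},"required":["slide","angular","gripper"]}

```bash
mkdir -p pics
python3 - <<'E'
from plant import readout,camera,r
import cv2
o=readout.observe();print(o)
for n in("top","scene"):
    c=camera(n);cv2.imwrite(f"pics/{n}1.png",c["img"][:,:,::-1]);print(n,c["intrinsics"],c["xyz"],c["orientation"])
E
```

```text
{'t': 0.0, 'q': array([-1.33238064e+00,  2.77121609e-01, -2.79077694e-02,  1.26804578e+00,
        3.45108997e-05,  1.46741458e+00]), 'joint_velocities': array([-1.77025207e-03,  7.69162565e-04,  1.35870283e-03, -1.33583861e-03,
       -3.24647296e-04,  1.66875465e-05]), 'joint_efforts': array([ 5.32414765e-05, -4.45505869e+01,  2.95203567e+01,  1.63760455e-02,
        3.83752592e-05, -1.63580999e-06]), 'tcp_pos': array([ 209.30732521, -588.05326037,  230.15415064]), 'orientation': array([ 2.03667154,  0.35386653, -2.03691814]), 'ft_force': array([ 0.75267992,  0.05986682, -0.58551816]), 'torque': array([-0.02910627, -0.04192876,  0.01340562]), 'finger_gap': 85.29038575145168}
top [[500.45396104   0.         327.54376085]
 [  0.         500.45396104 197.86097991]
 [  0.           0.           1.        ]] [ 232.3130858    43.54007519 1285.16768375] [-2.16150056  2.13741971 -0.12852665]
scene [[375.31846564   0.         315.46272347]
 [  0.         375.31846564 204.8820748 ]
 [  0.           0.           1.        ]] [1019.07684826  424.17536689  639.67589416] [-1.20523215 -2.18890782  1.04815328]
```

View pics/top1.png

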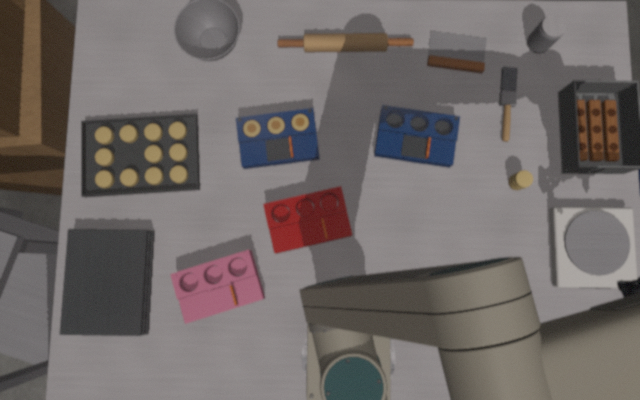

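View pics/scene1.png

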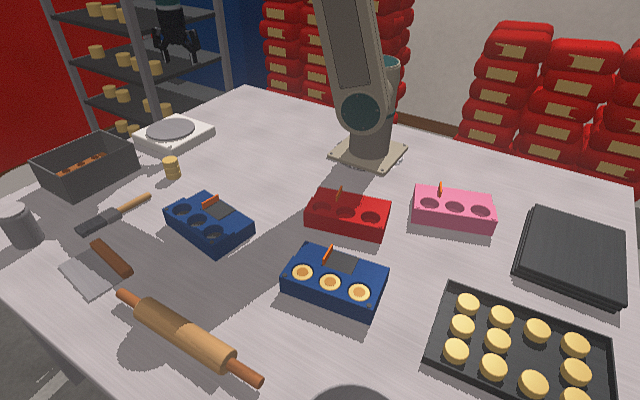

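The top view shows the filled blue bar at about px (278,138), orange tab at (291,148); the empty blue bar is at (417,135), red and pink decoys lower. In the scene view the filled bar is at (335,278), tab at (328,254).

```bash
python3 - <<'E'
import cv2
im=cv2.imread("pics/top1.png")[95:180,225:335]
cv2.imwrite("pics/crop1.png",cv2.resize(im,None,fx=7,fy=7,interpolation=cv2.INTER_CUBIC))
E
cat > h.py <<'E'
import numpy as np
from scipy.spatial.transform import Rotation as R
def ray(K,p,o,px,z):
    d=R.from_rotvec(o).apply(np.linalg.inv(K)@[px[0],px[1],1.]); p=np.array(p)
    return p+d*(z-p[2])/d[2]
def proj(K,p,o,X):
    c=R.from_rotvec(o).inv().apply(np.array(X)-p)@np.array(K).T
    return c[...,:2]/c[...,2:]
E
```

```text
(no output)
```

View pics/crop1.png

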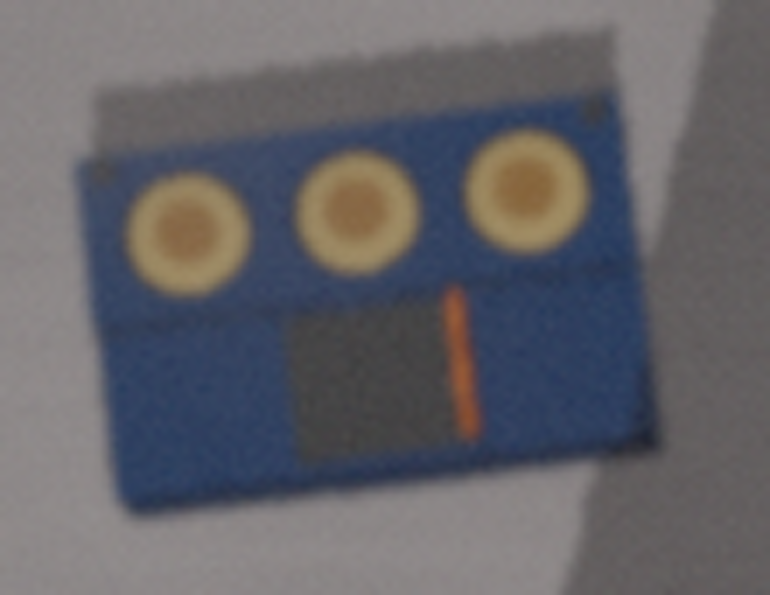

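Crop (x7, origin 225,95): strip corners at (80,162),(612,92); step edge ends (100,328),(640,265); cakes (188,235),(358,212),(527,190); tab (463,362); bar +y points to image left.

Run:
```python
from plant import camera
from h import *
from scipy.optimize import least_squares
c=camera("top");A=(c["intrinsics"],c["xyz"],c["orientation"])
px=np.array([(80,162),(612,92),(100,328),(640,265),(123,500),(657,440),(358,212)])/7.+[225-.43,95-.43]
P=np.array([(63,100,50),(63,-100,50),(-1,100,50),(-1,-100,50),(-63,100,42),(-63,-100,42),(31,0,50)],float)
def w(v):
    return R.from_euler('z',v[2]).apply(P)+[v[0],v[1],0]
g=ray(*A,px[6],50)
best=min((least_squares(lambda v:(proj(*A,w(v))-px).ravel(),[g[0],g[1],a]) for a in(0,1.5,3,-1.5)),key=lambda s:s.cost)
v=best.x;print(v,np.degrees(v[2]),best.fun.reshape(-1,2).round(1))
rz=R.from_euler('z',v[2])
t=ray(*A,np.array((463,362))/7+[224.6,94.6],60)
print("tab in bar",rz.inv().apply(t-[v[0],v[1],0]))
for n,p in dict(tabface=(-32,-38,50),start=(-32,-75,50),stop=(-32,28,50),rec=(-32,-5,30)).items(): print(n,rz.apply(p)+[v[0],v[1],0])
print("tool y",R.from_rotvec([2.03667154,0.35386653,-2.03691814]).as_matrix().round(3))
```

```text
[5.48331903e+02 1.86830173e+02 1.34606895e-01] 7.71240695675327 [[-0.6 -0.2]
 [ 1.4  0.2]
 [-0.9  0.4]
 [ 0.4 -0.2]
 [-1.2  0.4]
 [ 1.  -0.7]
 [ 0.1 -0. ]]
tab in bar [-31.58615195 -32.00174734  60.        ]
tabface [521.7209991 144.8794898  50.       ]
start [526.68642767 108.21418578  50.        ]
stop [512.86374815 210.28246455  50.        ]
rec [517.29237363 177.58097717  30.        ]
tool y [[-0.001  0.335 -0.942]
 [ 0.002 -0.942 -0.335]
 [-1.    -0.002 -0.   ]]
```

>>> play_rows(slide=[[0.133,0.291,0],[0.133,0.291,0],[0.133,0.291,0],[0.133,0.291,0],[0.133,0.291,0],[0.133,0.291,0],[0.133,0.291,0],[0.133,0.291,0],[0.133,0.291,0],[0.133,0.291,0]], angular=[[0,0,-0.0066],[0,0,-0.0066],[0,0,-0.0066],[0,0,-0.0066],[0,0,-0.0066],[0,0,-0.0066],[0,0,-0.0066],[0,0,-0.0066],[0,0,-0.0066],[0,0,-0.0066]], gripper=[0,0,0,0,0,0,0,0,0,0])

```text
t: 1.15
tcp_pos: [409.2, -150.4, 231.3]
orientation: [2.153, 0.143, -2.152]
ft_force: [0.9, -0.1, 0.8]
finger_gap: 0.0
```

>>> play_rows(slide=[[0.111,0.243,0],[0.111,0.243,0],[0.111,0.243,0],[0.111,0.243,0],[0.111,0.243,0],[0.111,0.243,0],[0.111,0.243,0],[0,0,-0.2],[0,0,-0.2],[0,0,0]], angular=[[0,0,0],[0,0,0],[0,0,0],[0,0,0],[0,0,0],[0,0,0],[0,0,0],[0,0,0],[0,0,0],[0,0,0]], gripper=[0,0,0,0,0,0,0,0,0,0])

```text
t: 2.15
tcp_pos: [521.5, 103.0, 166.8]
orientation: [2.141, 0.146, -2.162]
ft_force: [-1.5, 0.9, -0.1]
finger_gap: -0.1
```

Run:
```python
from plant import readout,camera
from h import *
import cv2
o=readout.observe();print(o["tcp_pos"],R.from_rotvec(o["orientation"]).as_matrix().round(3))
c=camera("wrist");A=(c["intrinsics"],c["xyz"],c["orientation"]);im=c["img"][:,:,::-1].copy()
print(A)
v=[548.33,186.83,.1346]
P=np.array([(63,100,50),(63,-100,50),(-1,100,50),(-1,-100,50),(-63,100,42),(-63,-100,42),(31,0,50)],float)
for q in proj(*A,R.from_euler('z',v[2]).apply(P)+[v[0],v[1],0]):
    print(q.round(1)); cv2.circle(im,tuple(int(x) for x in q),3,(0,255,0),1)
cv2.imwrite("pics/w1.png",im)
```

```text
[521.48745416 102.99371924 166.75629175] [[-0.01   0.135 -0.991]
 [-0.001 -0.991 -0.135]
 [-1.    -0.001  0.01 ]]
(array([[282.37812417,   0.        , 319.34287879],
       [  0.        , 282.37812417, 198.635259  ],
       [  0.        ,   0.        ,   1.        ]]), array([592.61087291, 113.10571112, 308.44978373]), array([ 2.19319615, -1.91454223, -0.27961083]))
[108.6  78.8]
[344.4  79. ]
[123.5 154.5]
[342.6 154.7]
[141.  215.4]
[340.4 215.6]
[229.9 118.1]
```

View pics/w1.png

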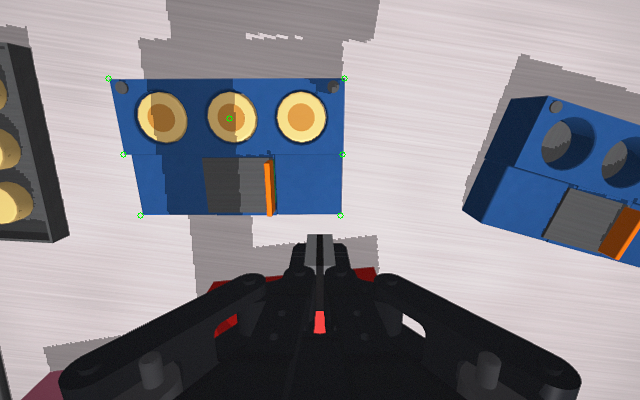

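The wrist view confirms the pose fit (green marks on the bar corners within a pixel); tab at (269,188), linkage of the shut gripper spreads along bar y only well above the tips.

>>> play_rows(slide=[[0.0227,0.121,0],[0,0,-0.167],[0,0,-0.167],[0,0,-0.167],[0,0,-0.133],[0,0,0],[0,0,0],[0,0,0],[0,0,0],[0,0,0]], angular=[[0,0,0],[0,0,0],[0,0,0],[0,0,0],[0,0,0],[0,0,0],[0,0,0],[0,0,0],[0,0,0],[0,0,0]], gripper=[0,0,0,0,0,0,0,0,0,0])

```text
t: 3.2
tcp_pos: [529.9, 121.0, 77.5]
orientation: [2.154, 0.145, -2.149]
ft_force: [-0.3, 0.5, 0.2]
finger_gap: -0.2
```

```bash
cat > s.py <<'E'
from plant import readout
from h import *
o=readout.observe();T=R.from_rotvec(o["orientation"]).as_matrix()
b=R.from_euler('z',-.1346).apply(o["tcp_pos"]-np.array([548.33,186.83,0]))
print(o["t"],"world",o["tcp_pos"].round(1),"bar",b.round(1),"x-axis",T[:,0].round(3),"F",o["ft_force"].round(1))
E
python3 s.py
```

```text
3.2 world [529.9 121.   77.5] bar [-27.1 -62.7  77.5] x-axis [ 0.002  0.    -1.   ] F [-0.3  0.5  0.2]
```

>>> play_rows(slide=[[-0.033,-0.0045,-0.1],[0,0,-0.1],[0,0,0],[-0.0072,0.0529,0],[-0.0072,0.0529,0],[-0.0072,0.0529,0],[-0.0072,0.0529,0],[-0.0072,0.0529,0],[-0.0072,0.0529,0],[-0.0072,0.0529,0]], angular=[[0,0,0],[0,0,0],[0,0,0],[0,0,0],[0,0,0],[0,0,0],[0,0,0],[0,0,0],[0,0,0],[0,0,0]], gripper=[0,0,0,0,0,0,0,0,0,0])

```text
t: 4.2
tcp_pos: [519.9, 156.2, 46.5]
orientation: [2.142, 0.194, -2.143]
ft_force: [1.5, -1.0, 0.8]
finger_gap: 0.3
```

```bash
python3 s.py
python3 - <<'E'
from plant import camera
import cv2
c=camera("wrist");cv2.imwrite("pics/w2.png",c["img"][:,:,::-1])
E
```

```text
4.2 world [519.9 156.2  46.5] bar [-32.3 -26.5  46.5] x-axis [-0.002  0.015 -1.   ] F [ 1.5 -1.   0.8]
```

View pics/w2.png

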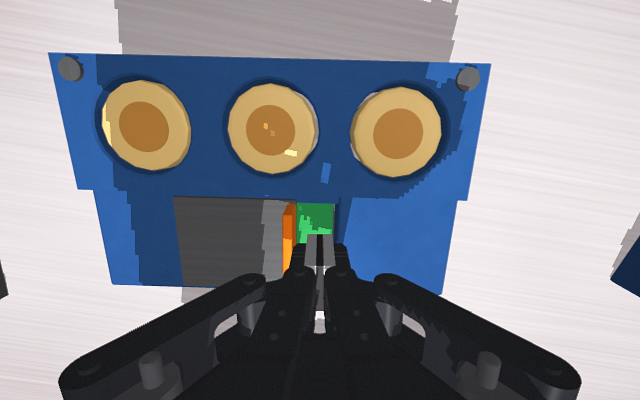

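The tab (orange, px (290,235)) is moving left with the finger and green catch is appearing at (315,218). Continue.

>>> play_rows(slide=[[-0.0036,0.0264,0],[-0.0036,0.0264,0],[-0.0036,0.0264,0],[-0.0036,0.0264,0],[-0.0036,0.0264,0],[0,0,0],[0,0,0],[0,0,0],[0,0,0],[0,0,0]], angular=[[0,0,0],[0,0,0],[0,0,0],[0,0,0],[0,0,0],[0,0,0],[0,0,0],[0,0,0],[0,0,0],[0,0,0]], gripper=[0,0,0,0,0,0,0,0,0,0])

```text
t: 5.25
tcp_pos: [518.1, 166.1, 46.1]
orientation: [2.135, 0.218, -2.141]
ft_force: [-0.1, 0.1, -0.0]
finger_gap: -0.2
```

```bash
python3 s.py
```

```text
5.25 world [518.1 166.1  46.1] bar [-32.7 -16.4  46.1] x-axis [-0.005  0.023 -1.   ] F [-0.1  0.1 -0. ]
```

>>> play_rows(slide=[[-0.0072,0.0529,0],[-0.0072,0.0529,0],[-0.0072,0.0529,0],[-0.0072,0.0529,0],[0,0,0],[0,0,0],[0,0,0],[0,0,0],[0,0,0],[0,0,0]], angular=[[-0.003,0,0],[-0.003,0,0],[-0.002,0,0],[0,0,0],[0,0,0],[0,0,0],[0,0,0],[0,0,0],[0,0,0],[0,0,0]], gripper=[0,0,0,0,0,0,0,0,0,0])

```text
t: 6.25
tcp_pos: [517.9, 179.1, 46.3]
orientation: [2.111, 0.235, -2.123]
ft_force: [0.7, -0.2, -0.8]
finger_gap: 0.1
```

```bash
echo 'print(T.round(3))'>>s.py; python3 s.py
python3 - <<'E'
from plant import camera
import cv2
c=camera("wrist");cv2.imwrite("pics/w3.png",c["img"][:,:,::-1])
E
```

```text
6.25 world [517.9 179.1  46.3] bar [-31.2  -3.6  46.3] x-axis [-0.007  0.012 -1.   ] F [ 0.7 -0.2 -0.8]
[[-0.007  0.207 -0.978]
 [ 0.012 -0.978 -0.207]
 [-1.    -0.013  0.005]]
```

View pics/w3.png

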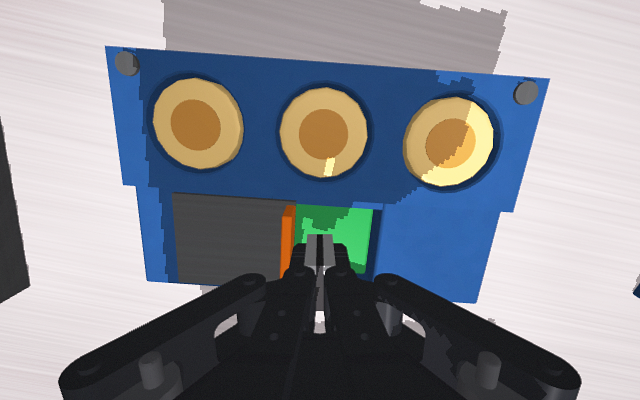

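Half done: shutter plate now px 175–285, catch exposed at (300–370, 205–270). Yaw drifted about 4°; correct it on the way.

>>> play_rows(slide=[[-0.0072,0.0529,0],[-0.0072,0.0529,0],[-0.0072,0.0529,0],[-0.0072,0.0529,0],[0,0,0],[0,0,0],[0,0,0],[0,0,0],[0,0,0],[0,0,0]], angular=[[-0.001,0,-0.006],[-0.001,0,-0.006],[-0.001,0,-0.006],[-0.001,0,-0.006],[0,0,0],[0,0,0],[0,0,0],[0,0,0],[0,0,0],[0,0,0]], gripper=[0,0,0,0,0,0,0,0,0,0])

```text
t: 7.3
tcp_pos: [520.7, 174.4, 46.2]
orientation: [2.123, 0.235, -2.145]
ft_force: [0.1, 0.5, -0.8]
finger_gap: -0.2
```

```bash
python3 s.py
```

```text
7.3 world [520.7 174.4  46.2] bar [-29.   -8.6  46.2] x-axis [-0.013  0.028 -1.   ] F [ 0.1  0.5 -0.8]
[[-0.013  0.189 -0.982]
 [ 0.028 -0.981 -0.19 ]
 [-1.    -0.03   0.007]]
```

Run:
```python
from plant import camera,readout
from h import *
import cv2
for i in range(3):
    c=camera("wrist");o=readout.observe();print(o["tcp_pos"].round(1),o["q"].round(4),o["ft_force"].round(1),o["joint_velocities"].round(3),c["xyz"].round(1))
cv2.imwrite("pics/w4.png",c["img"][:,:,::-1])
```

```text
[520.7 174.4  46.2] [ 0.1897  0.3129 -0.4057  0.8595  0.0296  3.1406] [-0.7  0.6  0.2] [ 0.     0.    -0.001 -0.001  0.001 -0.   ] [591.7 184.4 188. ]
[520.7 174.4  46.2] [ 0.1897  0.3129 -0.4057  0.8596  0.0296  3.1406] [ 0.7  0.2 -0.3] [-0.001  0.001  0.     0.001  0.     0.   ] [591.7 184.3 188. ]
[520.8 174.4  46.2] [ 0.1897  0.3129 -0.4057  0.8595  0.0296  3.1406] [ 1.2  0.2 -0.5] [-0.    -0.002 -0.     0.001  0.002 -0.   ] [591.7 184.3 188. ]
```

View pics/w4.png

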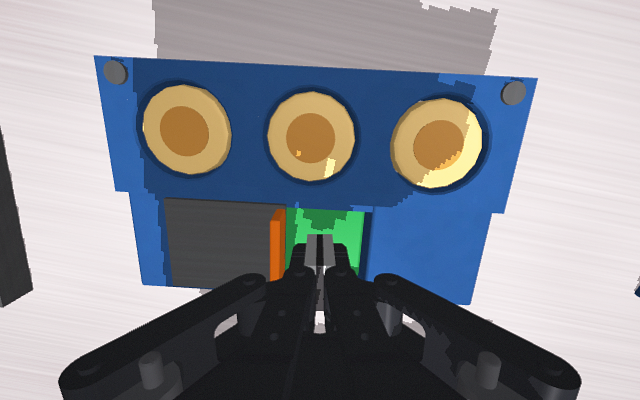

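Wrist joint q6 sits at its limit (3.14), which blocked the motion; the tab now stands free at px (275,245). I'll turn the tool back about 7° and straighten the tilt, then push on.

>>> play_rows(slide=[[0,0,0],[0,0,0],[-0.01,0,0],[-0.01,0,0],[-0.0045,0.033,0],[-0.0045,0.033,0],[-0.0045,0.033,0],[-0.0045,0.033,0],[0,0,0],[0,0,0]], angular=[[-0.0022,-0.001,0.01],[-0.0022,-0.001,0.01],[-0.0022,-0.001,0.01],[-0.0022,-0.001,0.01],[0,0,0],[0,0,0],[0,0,0],[0,0,0],[0,0,0],[0,0,0]], gripper=[0,0,0,0,0,0,0,0,0,0])

```text
t: 8.45
tcp_pos: [515.3, 194.8, 46.3]
orientation: [2.049, 0.328, -2.052]
ft_force: [-0.2, 0.2, 0.6]
finger_gap: 0.2
```

```bash
echo 'print(o["q"].round(3))'>>s.py; python3 s.py
```

```text
8.45 world [515.3 194.8  46.3] bar [-31.6  12.3  46.3] x-axis [-0.001 -0.    -1.   ] F [-0.2  0.2  0.6]
[[-0.001  0.311 -0.95 ]
 [-0.    -0.95  -0.311]
 [-1.    -0.     0.001]]
[ 0.244  0.313 -0.405  0.854  0.     3.069]
```

>>> play_rows(slide=[[-0.0018,0.0132,0],[-0.0018,0.0132,0],[-0.0018,0.0132,0],[0,0,0],[0,0,0],[0,0,0],[0,0,0],[0,0,0],[0,0,0],[0,0,0]], angular=[[0,0,0],[0,0,0],[0,0,0],[0,0,0],[0,0,0],[0,0,0],[0,0,0],[0,0,0],[0,0,0],[0,0,0]], gripper=[0,0,0,0,0,0,0,0,0,0])

```text
t: 9.45
tcp_pos: [515.2, 195.7, 46.4]
orientation: [2.046, 0.312, -2.05]
ft_force: [2.0, -12.5, 1.5]
finger_gap: 0.3
```

```bash
python3 s.py
python3 - <<'E'
from plant import camera
import cv2
c=camera("wrist");cv2.imwrite("pics/w5.png",c["img"][:,:,::-1])
E
```

```text
9.45 world [515.2 195.7  46.4] bar [-31.6  13.2  46.4] x-axis [ 0.    -0.011 -1.   ] F [  2.  -12.5   1.5]
[[ 0.     0.308 -0.951]
 [-0.011 -0.951 -0.308]
 [-1.     0.011  0.003]]
[ 0.251  0.315 -0.402  0.857 -0.011  3.08 ]
```

View pics/w5.png

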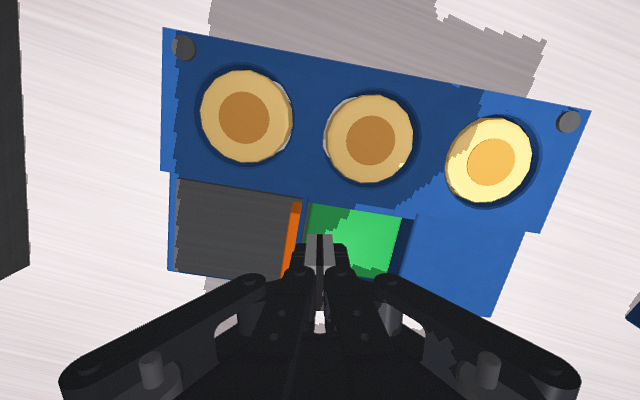

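The shutter is at its stop (12.5 N reaction); tab at px (291,240), whole catch visible to (400,275). Back off to the recess middle.

>>> play_rows(slide=[[0.0087,-0.064,0],[0.0087,-0.064,0],[0.0087,-0.064,0],[0,0,0],[0,0,0],[0,0,0],[0,0,0],[0,0,0],[0,0,0],[0,0,0]], angular=[[0,0,0],[0,0,0],[0,0,0],[0,0,0],[0,0,0],[0,0,0],[0,0,0],[0,0,0],[0,0,0],[0,0,0]], gripper=[0,0,0,0,0,0,0,0,0,0])

```text
t: 10.5
tcp_pos: [518.1, 171.5, 46.2]
orientation: [2.048, 0.326, -2.052]
ft_force: [0.6, 0.4, -0.5]
finger_gap: 0.0
```

```bash
python3 s.py
```

```text
10.5 world [518.1 171.5  46.2] bar [-32.  -11.1  46.2] x-axis [-0.002 -0.001 -1.   ] F [ 0.6  0.4 -0.5]
[[-0.002  0.311 -0.95 ]
 [-0.001 -0.95  -0.311]
 [-1.     0.     0.002]]
[ 0.201  0.306 -0.415  0.852 -0.     3.027]
```

>>> play_rows(slide=[[0,0,-0.047],[0,0,-0.033],[0,0,-0.02],[0,0,-0.02],[0,0,-0.02],[0,0,-0.02],[0,0,-0.02],[0,0,-0.02],[0,0,0],[0,0,0]], angular=[[0,0,0],[0,0,0],[0,0,0],[0,0,0],[0,0,0],[0,0,0],[0,0,0],[0,0,0],[0,0,0],[0,0,0]], gripper=[0,0,0,0,0,0,0,0,0,0])

```text
t: 11.5
tcp_pos: [517.6, 171.2, 17.9]
orientation: [2.047, 0.326, -2.054]
ft_force: [-7.2, -2.0, 18.3]
finger_gap: 0.3
```

```bash
python3 s.py
```

```text
11.5 world [517.6 171.2  17.9] bar [-32.5 -11.4  17.9] x-axis [-0.003 -0.001 -1.   ] F [-7.2 -2.  18.3]
[[-0.003  0.311 -0.95 ]
 [-0.001 -0.95  -0.311]
 [-1.     0.     0.003]]
[ 2.010e-01  3.430e-01 -4.380e-01  7.930e-01 -1.000e-03  3.027e+00]
```

Tip at z 17.9 with 18 N: the catch is on its hard stop. Retract straight up.

>>> play_rows(slide=[[0,0,0],[0,0,0],[0,0,0.1],[0,0,0.2],[0,0,0.2],[0,0,0.3],[0,0,0.3],[0,0,0],[0,0,0],[0,0,0]], angular=[[0,0,0],[0,0,0],[0,0,0],[0,0,0],[0,0,0],[0,0,0],[0,0,0],[0,0,0],[0,0,0],[0,0,0]], gripper=[0,0,0,0,0,0,0,0,0,0])

```text
t: 12.5
tcp_pos: [517.5, 171.2, 179.7]
orientation: [2.046, 0.326, -2.054]
ft_force: [0.9, -0.6, -0.8]
finger_gap: -0.2
```

```bash
python3 s.py
python3 - <<'E'
from plant import camera
import cv2,numpy as np
w=camera("wrist")["img"][:300,:,::-1]
s=camera("scene")["img"][225:335,260:410,::-1]
cv2.imwrite("pics/f.png",np.vstack([w,cv2.resize(s,(640,300),interpolation=cv2.INTER_CUBIC)]))
E
```

```text
12.5 world [517.5 171.2 179.7] bar [-32.7 -11.4 179.7] x-axis [-0.004 -0.001 -1.   ] F [ 0.9 -0.6 -0.8]
[[-0.004  0.311 -0.95 ]
 [-0.001 -0.95  -0.311]
 [-1.     0.     0.004]]
[ 0.201  0.172 -0.271  1.132 -0.     3.027]
```

View pics/f.png

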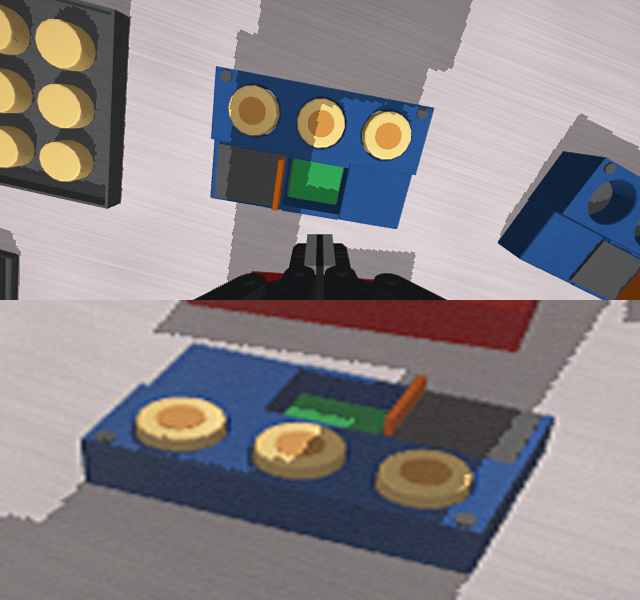

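The shutter is fully open (tab at (279,184) in the wrist view), the catch sits low, and the cakes stand proud of the bar at (182,420), (298,450) and (424,478). The arm is clear.

```bash
python3 -c "
from plant import r
print(r.hand_in())"
```

```text
the job is handed in; nothing more can be done
None
```

I slid the filled bar's shutter to its stop, pressed the green catch to its hard stop, lifted the arm clear and handed the job in; no verdict is reported.

- **Shutter:** the finger met about 12.5 N at the end of the push. The final pictures show the shutter still open.
- **Catch:** the tip reached z 17.9 mm with 18 N against it; fully down is 18 mm. The last pictures show the catch low and all three cakes standing proud of the bar.
- **At the end:** the arm was about 130 mm above the bar with about 0 N on it, at about 12.5 s of the 30 s allowed. I never moved near the empty bar at low height.

**Problem during the push:** the last wrist joint came up against its range limit, reading 3.1406 against 3.14. That stalled the motion and tilted the tool slightly, so I turned the tool back about 7° and finished normally. No failure was reported, but that reading is a hair over the stated limit.

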